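# Load a tube into the drilling jig and lock its cam clamp

### The job

Load the long aluminium tube into the drilling jig on the bench: lay it in the seat between fence and cam and slide it gently under the bush plate until its end is home against the end stop. Then turn the T knob clockwise until the sprung plunger drops into the notch of the latch plate, so that the tube is clamped; stop there without forcing the knob on against the plunger, let go, and leave the other things on the bench where they are.

Things in the scene. Friction and masses are not known exactly. Their poses are not given: they have to be found in the camera images.
- tube_center (a point): Centre of the long plain aluminium rectangular tube, 240 mm long (along its y axis), 30 mm wide (x), 40 mm high (z) as it lies and is to stay, about 0.25 kg, open ends, both ends alike. It starts lying on the bench beside the jig. An 80 mm offcut of the same tube is only a bystander.
- tube: The same long tube as a whole; origin in the middle of its underside, 20 mm below tube_center.
- end_stop: Steel end stop of the jig, 26 mm wide, 30 mm high. Origin: at the foot of its face, on the seat floor, 12 mm above the bench. Its y axis points out of the face along the seat to where the tube comes from, x across the seat to the fence, z up. The seated tube's centre lies 120 mm along y from the face, at x = 0. The stop is screwed down a few mm differently each time.
- fence_top (a point): On the top edge of the fence's inner face, level with the cam axis; axes as those of end_stop. The fence is 15 mm high above the seat floor and runs 90 mm from here towards the end stop and 120 mm the other way, as does the floor; the seated tube's side touches it, its tail overhanging the floor's end. With the cam open the tube has 3 to 4.5 mm of side play between cam and fence.
- bush (a point): Middle of the underside of the bush plate, a fixed steel bridge with the drill bush on it that spans the seat just before the end stop. The plate is 34 mm long along the seat (17 mm to each side of this point) and its underside is 46 mm above the seat floor, 6 mm above a seated tube; its top and bush reach 16 mm higher. The tube must be slid in under it from the open end.
- knob (a point): Centre of the bar of the black T knob on the cam, 72 mm above the bench. The bar is 12 mm thick (its x axis), 50 mm long (y) and 28 mm high (z), standing on a 26 mm round collar; its underside is 6 mm above a seated tube's top. Open, it lies roughly parallel to the seat, clear of the tube. The cam axis is vertical through this point, 38 mm from the seat's middle line, away from the fence.
- clamp: Turning part: knob, latch plate and, 14 to 29 mm above the bench, a rubber-tyred eccentric. Turned clockwise (seen from above) the eccentric presses the tube to the fence and towards the stop; the moment rises smoothly to 0.2 to 0.4 N m. It stays where it is left. Turn needed: 0.55 to 1.5 rad, different each time as the plunger's block is bolted anywhere along a curved slot.
- latch_plate (a point): Centre of the round steel latch plate, 42 mm across and 5 mm thick, 35 mm above the bench under the knob and part of it, with a single notch in its rim. Once the plunger is in the notch the knob has less than 0.1 rad of play before the notch's far wall comes up hard against the plunger.
- plunger_stroke (a joint): Stroke in m of the sprung plunger towards the cam axis: 0 while its nose rides on the latch plate's rim (spring about 3 N), about 0.0067 when dropped into the notch, which it does by itself. A level, flat-nosed steel bolt 35 mm above the bench in a dark block on the cam's side away from the fence, with a small black cap on its outer end that moves with it.
- plunger: The plunger as a whole (bolt and cap).
- offcut: Bystander: short offcut of the same tube, 80 mm long.
- bit_case: Bystander: flat black drill-bit case, 60 x 110 x 28 mm.
- oil_can: Bystander: plain pale can, 54 mm across, 140 mm tall.
- tape: Bystander: black tape measure, 36 x 66 x 60 mm.

How it is judged (in metres and radians):
On the way, in this order (a step that is already met when the one before it is completed fails the run):
1. the tube lies down in the seat, its end home against the end stop (y of tube_center in the frame of end_stop between 0.117 and 0.1215 m and z of tube_center in the frame of end_stop between 0.017 and 0.0225 m and x of tube_center in the frame of end_stop between -0.006 and 0.006 m and angle between the y axis of tube and the y axis of end_stop, either way round below 0.06 rad), for 0.2 s.
2. the plunger has dropped into the notch and the cam bears on the tube (value of joint plunger_stroke above 0.005 m and contact force between tube and clamp above 3 N), for 0.2 s.
At the end, for the whole second after the job is handed in: The tube lies still, flat on the seat floor, against the fence (within 3 mm), straight (within 0.03 rad), its end within 1.5 mm of the end stop; the plunger is down in the notch (stroke over 5 mm) and the cam presses on the tube (over 3 N) (all of step 2 and y of tube_center in the frame of end_stop between 0.117 and 0.1215 m and z of tube_center in the frame of end_stop between 0.017 and 0.0225 m and x of tube_center in the frame of end_stop between -0.003 and 0.003 m and angle between the y axis of tube and the y axis of end_stop, either way round below 0.03 rad and linear speed of tube below 0.02 m/s); the robot touches nothing.
It fails at once if the knob is forced on against the plunger (over 20 N between the plunger and the turning part) (contact force between plunger and clamp above 20 N).
It fails at once if the tube is rammed into the end stop (over 30 N) (contact force between tube and end_stop above 30 N).
It fails at once if a bystander is shoved by more than 30 mm (distance of any of offcut, bit_case, oil_can, tape from where it was at the start of the episode above 0.03 m).
It also fails if it takes over 72 s, if anything falls off the work surface, if the arm or the gripper's body presses on something with over 40 N, if the wrist force passes 120 N, or if a joint passes its speed limit or range.

### The arm

A 6-joint arm with a two-finger parallel gripper is mounted at the origin on the work surface. World frame = base frame: x ahead of the robot, y to its left, z up, the work surface at z = 0. Lengths are in mm, angles in rad, forces in N, time in s.
With the tool pointing down it reaches from about 325 to 900 mm from the base axis. Payload 3.5 kg.
Tool frame: the origin (TCP) lies on the centre line of the jaws, within the pads' length; the fingertips stand 19 mm ahead of it and the grasp point (between the pads) is the TCP; z points along the fingers, y is the line along which they close (so a half turn about z gives the same grasp; the last joint's range is limited). The gripper opens to 85 mm and grips with 20 to 120 N. Pads are 22 mm wide; open, the fingers measure 114 mm over their backs; the gripper's body (76 mm by 85 mm) begins 54 mm behind the grasp point. The pads swing forward as they close: fully open they stand 13 mm farther back than shut.
Start: joints at [1.087, 0.276, -0.026, 1.268, 0, 1.467], TCP at [232.295, 580.225, 250.313] pointing down, gripper open.
Joint ranges: [-3.12, 3.12], [-0.85, 1.88], [-1.08, 1.24], [-1.95, 2.15], [-1.57, 1.53], [-3.14, 3.14]. Speed limits (rad/s): [2.57, 2.57, 3.14, 3.14, 3.14, 3.14].

### API

Orientations are given as a 3x3 rotation matrix whose columns are the frame's x, y, z axes.
In Python, from workcell import bot gives the robot as it stands.
- The arm moves only by the shell command python3 -m jog 'ROWS' [FORCE]. ROWS is JSON, one flat list of numbers, 7 for each row, row after row: the turn, a rotation vector about the tool's x, y, z normalised to -1 to 1, where 1 is 60 degrees, then the shift along the tool's x, y, z normalised to -1 to 1, where 1 is 25 cm, then the closure, from -1 (fully open) to 1 (shut). In form: [rx, ry, rz, tx, ty, tz, gripper, rx, ry, rz, tx, ty, tz, gripper, ...]. A call has 1 to 20 rows; each row is the pose to reach, as a shift and turn from the pose commanded when the call began, along the tool's axes at that moment; what a row does not reach only later rows make up. A row lasts 1/8 s, in which the tool goes at most 62.5 mm and 10.7 degrees, less where a joint would pass 70% of its speed; a pose out of reach is approached as far as the arm can. A call with a number of a shift or a turn outside -1 to 1 is refused whole. A call with a gripper value outside its range is refused whole. The fingers move at their own pace and stop on an object; FORCE is the grip in N (left out, the last holds). Time passes only in rows, so rows that repeat a pose let the fingers close. It gives the time, the measured TCP pose, the force, the opening and the grip force at its end, in the units of the state.
- bot.observe(): the state, without advancing time (a new reading comes with each control period).
- bot.grab_frame(name): name is "scene" or "top"; returns a dict with "frame" (420x560x3 uint8, red, green, blue), "range_z" (420x560 float32, mm along the optical axis (not along the pixel's ray), 0 where there is no reading), "mtx" (3x3 intrinsics, pixels), "eye" and "rotation" of the camera in the world. Camera axes: x right, y up, looking along -z (the intrinsics and any distortion apply to the point x, -y, -z); pixel columns grow to the right and rows downward; lengths in mm; the calibration is good to about 2 mm. A picture is of the moment at which its call begins.
- bot.sign_off(): hands the job in; it is judged then, once.
The state is a dict: "time_s": time; "q": joint angles; "qvel": joint speeds; "joint_torque": joint torques, N m; "tool_pos": TCP position; "ee_rot": TCP orientation; "force": force on the tool from outside, world axes, zero at the start; "torque": the same for the moment, N m; "opening": finger opening in mm; "finger_force": force on a finger pad.
Only numpy, scipy, OpenCV 4.12 (cv2) and the standard library are available. Lean on these libraries where they do the work, as an engineer would, in place of code of your own. Each camera call takes 0.05 s, during which the arm holds its last target. There are 200 camera calls.

## Working session

There is one attempt and no reset: what is moved stays moved. The work goes in short steps, Python scripts to look and compute and a shell command to move; the robot and the scene stay as the last step left them, time stands still between calls to the robot, and variables do not carry over. Pictures are saved under pics/ and viewed, at most 10 in all, crops included, and the job is handed in when it is done.

```bash
ls; mkdir -p pics; cat > h.py <<'E'
import numpy as np, cv2
from workcell import bot
def cloud(f):
    z=f["range_z"]; h,w=z.shape
    K=np.array(f["mtx"]); u,v=np.meshgrid(np.arange(w),np.arange(h))
    p=np.stack([(u-K[0,2])/K[0,0]*z,-(v-K[1,2])/K[1,1]*z,-z],-1)
    return p@np.array(f["rotation"]).T+np.array(f["eye"])
E
python3 - <<'E'
from h import *
print(bot.observe())
for n in ("scene","top"):
    f=bot.grab_frame(n); cv2.imwrite(f"pics/{n}0.png",f["frame"][...,::-1]); np.savez(f"{n}0.npz",**f)
    print({k:(v if k not in("frame","range_z") else v.shape) for k,v in f.items()})
E
```

```text
pics
{'time_s': 0.0, 'q': array([ 1.08660405e+00,  2.77139620e-01, -2.78888921e-02,  1.26802429e+00,
        2.89859412e-05,  1.46744387e+00]), 'qvel': array([ 0.00049747, -0.00027592, -0.00203685,  0.00013053,  0.00057988,
       -0.00186564]), 'joint_torque': array([-3.34238168e-03, -4.45512128e+01,  2.95198900e+01,  1.64673280e-02,
       -3.21406997e-04, -2.31878559e-06]), 'tool_pos': array([231.93743539, 579.56625003, 249.15178958]), 'ee_rot': array([[-9.28352648e-01,  3.71699075e-01, -1.07602806e-03],
       [ 3.71700540e-01,  9.28350566e-01, -1.98360179e-03],
       [ 2.61628306e-04, -2.24144218e-03, -9.99997454e-01]]), 'force': array([0.10332425, 0.85375954, 0.3985125 ]), 'torque': array([0.02915339, 0.05107042, 0.02027759]), 'finger_force': 0.0, 'opening': 85.46316442524127}
{'frame': (420, 560, 3), 'range_z': (420, 560), 'mtx': array([[461.83686364,   0.        , 286.86297431],
       [  0.        , 461.83686364, 213.32520607],
       [  0.        ,   0.        ,   1.        ]]), 'eye': array([1048.41444601, -640.55908709,  869.79733611]), 'rotation': array([[ 0.8297023 , -0.41029821,  0.37848312],
       [ 0.55819373,  0.614364  , -0.55765279],
       [-0.00372246,  0.67395271,  0.73876511]])}
{'frame': (420, 560, 3), 'range_z': (420, 560), 'mtx': array([[499.84660868,   0.        , 280.76602653],
       [  0.        , 499.84660868, 205.7426765 ],
       [  0.        ,   0.        ,   1.        ]]), 'eye': array([ 447.46657111,  -18.31896152, 1140.14833435]), 'rotation': array([[ 0.02105713,  0.9839675 , -0.17710039],
       [-0.99970316,  0.02289391,  0.00833419],
       [ 0.01225509,  0.17687233,  0.9841575 ]])}
```

View pics/scene0.png

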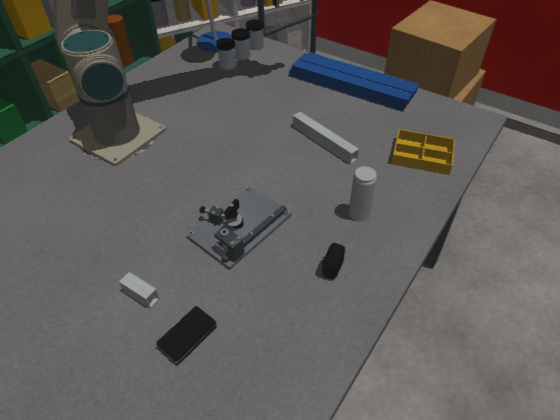

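View pics/top0.png

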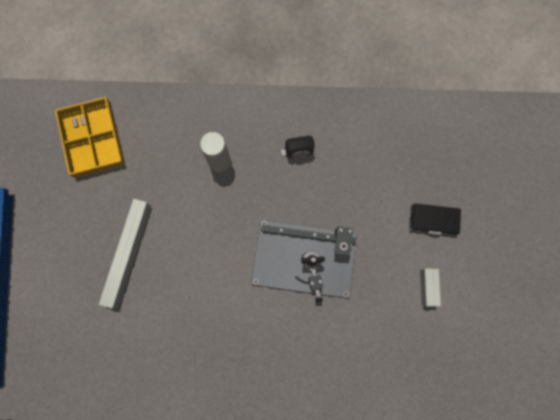

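Top view: tube at (124,254), jig at (305,260) with the bush plate at (343,243), knob at (312,258), fence along (300,232), plunger at (317,290). The can is at (215,150) and the tape at (300,148). Next: measure the geometry and enlarge the jig.

```bash
python3 - <<'E'
from h import *
T=dict(np.load("top0.npz")); S=dict(np.load("scene0.npz"))
P=cloud(T); z=P[...,2]
def rect(mask,name):
    pts=P[mask][:,:2].astype(np.float32); (c,s,a)=cv2.minAreaRect(pts); print(name,len(pts),"c",np.round(c,1),"size",np.round(s,1),"ang",round(a,2),"z",np.round(np.median(P[mask][:,2]),1))
    return cv2.boxPoints((c,s,a))
m=np.zeros(z.shape,bool); m[190:320,90:160]=1
print("bench z",np.median(z[340:400,100:500]))
t=m&(z>33)&(z<48); print(np.round(rect(t,"tube"),1))
q=P[t][:,:2]; d=q-q.mean(0); w,v=np.linalg.eigh(d.T@d); print("tube pca",q.mean(0),v[:,1],np.degrees(np.arctan2(v[1,1],v[0,1])))
# jig base plate
j=np.zeros(z.shape,bool); j[215:310,240:365]=1
print(np.round(rect(j&(z>6)&(z<17),"base/floor"),1))
f=j.copy(); f[:, 332:]=0; f[245:]=0
print(np.round(rect(f&(z>20)&(z<34),"fence"),1))
b=j.copy(); b[:,:330]=0
print(np.round(rect(b&(z>60)&(z<85),"bush"),1))
k=j.copy(); k[:,330:]=0;k[:245]=0;k[275:]=0
print(np.round(rect(k&(z>62)&(z<95),"knob"),1))
for nm,F,(r0,r1,c0,c1) in (("top",T,(215,310,240,365)),("scene",S,(185,265,180,300))):
    im=cv2.resize(F["frame"][r0:r1,c0:c1,::-1],None,fx=6,fy=6,interpolation=cv2.INTER_CUBIC)
    im=np.clip(im.astype(float)*1.6,0,255).astype(np.uint8); cv2.imwrite(f"pics/{nm}jig.png",im)
np.set_printoptions(linewidth=250)
print("z map cols 255..360 step3"); 
for r in range(220,304,3): print(r,z[r,250:362:4].round().astype(int))
E
```

```text
bench z -0.2254218230485776
tube 1604 c [534.8 316.9] size [ 32.7 239.7] ang 76.09 z 39.8
[[414.6 329.9]
 [647.3 272.2]
 [655.1 303.9]
 [422.4 361.6]]
tube pca [532.21591794 316.96987452] [-0.971186   0.2383228] 166.212428053355
base/floor 4912 c [542.5 -92.5] size [244.4 170.1] ang 83.47 z 11.8
[[ 444.1 -204.3]
 [ 613.1 -223.6]
 [ 640.9   19.2]
 [ 471.9   38.6]]
fence 462 c [588.8 -63.7] size [160.7  19.7] ang 81.04 z 26.7
[[ 566.6 -141.5]
 [ 586.1 -144.5]
 [ 611.1   14.2]
 [ 591.6   17.2]]
bush 447 c [ 567.8 -164. ] size [34.6 60. ] ang 83.14 z 68.2
[[ 535.9 -177.6]
 [ 595.5 -184.8]
 [ 599.7 -150.4]
 [ 540.  -143.2]]
knob 146 c [525.  -96.5] size [12.2 48.9] ang 4.88 z 84.5
[[ 516.8  -72.6]
 [ 521.  -121.4]
 [ 533.1 -120.3]
 [ 529.   -71.6]]
z map cols 255..360 step3
220 [ 1 -3  0  9 12 -3 -3  1  1 -1  3  0  2 -2 -3  0  0  4  2 -4 -1 -1  2  2 -6  0  0  2]
223 [ 3 -1  3 13 20 14 14 10  8  9  1 -4  0 -1  2  0  1  1  0  2  1 -2 -3  2 -2  0 -3 -1]
226 [-3  0  1 27 28 25 27 12 10 10 13 12 11 11 11  8  3  1  2 -7 -2  2 67 -2  0 -1  1 -1]
229 [-1  1 -4 29 27 24 27 30 30 29 29 32 13 11 11 
[... 1555 characters left out ...]
 11 10 13 12 12 11  9 14 12 10 46 46 47 12 12  9  9 13 10 13 12 -4 -1]
283 [ 2 16 12 12 11 15 11 12 15 13  9  9 12 13 12 54 48 46 12 12 13 12 11  8 13 10 -1 -1]
286 [-1 -3  1  1  8 11 13 15 13 14 12 10 14 10 10 45 46 49 48 10 16 14 12 12 11  9  3  1]
289 [-1 -1  1 -2 -1  5  1 -4 -2  8 13 13 13  8 10 28 47 43  9 12  6 17 15 10 17 -6 -1  5]
292 [ 0 -3 -2 -2  0  1 -3 -1  2  2 -1 -3  0  3 -2  7 13 39 12 12 15  8 15 14 20 -1 -1 -1]
295 [ 0  1 -2 -2 -1  1  3 -3  0 -3  0 -1  2 -3 -3  0 -3 37  0  2  9 11 10 15 16  5  1  1]
298 [-4 -1 -1 -3 -4 -2  1  2 -1  2  1  1  1 -1  0  2 -1 42 -1 -4 -3 -1 -4  3  0  2  1  1]
301 [-5  4  0  1 -1 -3 -2 -3  2  1  2 -1 -2 -1 -2 -1 -2 43  1 -2 -1 -2 -1  1 -1  1  1  2]
```

View pics/topjig.png

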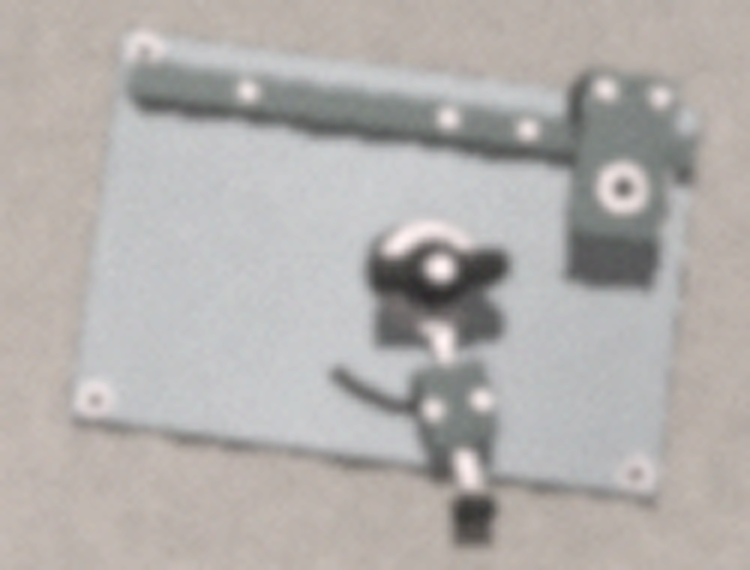

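View pics/scenejig.png

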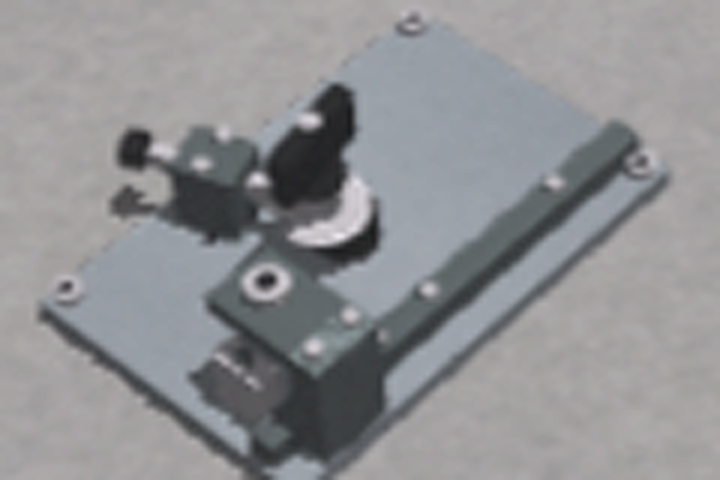

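The crops show the knob hub at (438,265), the bush at (622,188), the plunger cap at (472,520) in the top crop, and the end stop's lit edge at (240,372) in the scene crop. One more measurement to refine the fence line, bush, knob and stop.

```bash
cat >> h.py <<'E'
def ray(f,uv,z):
    K=np.array(f["mtx"]); d=np.array([(uv[0]-K[0,2])/K[0,0],-(uv[1]-K[1,2])/K[1,1],-1])@np.array(f["rotation"]).T
    e=np.array(f["eye"]); return e+d*(z-e[2])/d[2]
def pix(f,p):
    K=np.array(f["mtx"]); c=(np.array(p)-np.array(f["eye"]))@np.array(f["rotation"]); return np.array([K[0,2]-K[0,0]*c[0]/c[2],K[1,2]+K[1,1]*c[1]/c[2]])
E
python3 - <<'E'
from h import *
T=dict(np.load("top0.npz")); S=dict(np.load("scene0.npz"))
crop=lambda o,c:(o[0]+(c[0]+.5)/6-.5,o[1]+(c[1]+.5)/6-.5)
tp=lambda c:crop((240,215),c); sp=lambda c:crop((180,185),c)
# fence inner edge: per column strongest bright step downward dark->light
g=cv2.cvtColor(T["frame"],cv2.COLOR_RGB2GRAY).astype(float); pts=[]
for c in range(268,332):
    r0=int(233+(c-268)*.125); s=np.diff(g[r0-1:r0+9,c]); s=np.clip(s,0,None)
    i=s.argmax(); w=s[max(0,i-1):i+2]; rr=(r0-1+max(0,i-1)+.5+np.arange(len(w)))@w/w.sum()
    pts.append(ray(T,(c,rr),27)[:2])
pts=np.array(pts,np.float32)
for _ in range(3):
    vx,vy,x0,y0=cv2.fitLine(pts,cv2.DIST_HUBER,0,.01,.01).ravel(); n=np.array([vy,-vx]); e=(pts-[x0,y0])@n; pts=pts[abs(e)<2.5*max(e.std(),.5)]
print("fence dir",vx,vy,"pt",x0,y0,"angle from +y deg",np.degrees(np.arctan2(vx,vy)),"rms",e.std())
print("bush top z76",ray(T,tp((622,188)),76), "scene",ray(S,sp((265,282)),76))
print("knob hub z87",ray(T,tp((438,267)),87),"scene",ray(S,sp((311,121)),87))
print("cap z35",ray(T,tp((472,520)),40),"scene",ray(S,sp((135,148)),38))
print("stop lit edge z42 scene",[ray(S,sp(c),42).round(1) for c in ((205,347),(270,387))])
ey=np.array([vx,vy])*np.sign(vy); ex=np.array([ey[1],-ey[0]])
print("fence face s along ex:",np.array([x0,y0])@ex)
for nm,p in (("bush",ray(T,tp((622,188)),76)),("knob",ray(T,tp((438,267)),87)),("rectknob",[525,-96.5]),("stopA",ray(S,sp((205,347)),42)),("stopB",ray(S,sp((270,387)),42))):
    p=np.array(p)[:2]; print(nm,"rel fence x",(p-[x0,y0])@ex,"y from cam",(p-[525,-96.5])@ey)
E
```

```text
fence dir 0.11497189 0.99336874 pt 574.3347 -84.63981 angle from +y deg 6.6020036 rms 0.6707957
bush top z76 [ 554.91100316 -162.58731712   76.        ] scene [ 554.7983974  -166.20703192   76.        ]
knob hub z87 [524.63346796 -96.51029821  87.        ] scene [524.5624034  -99.09111142  87.        ]
cap z35 [ 437.37367056 -113.16143842   40.        ] scene [ 441.25466828 -117.25276638   38.        ]
stop lit edge z42 scene [array([ 535.2, -184. ,   42. ]), array([ 568.1, -185.2,   42. ])]
fence face s along ex: 580.2574
bush rel fence x -10.333137584228396 y from cam -62.21015065879794
knob rel fence x -48.00689454540114 y from cam -0.05237079845746701
rectknob rel fence x -47.6439770749281 y from cam 0.0
stopA rel fence x -27.474203507478443 y from cam -85.70430848407383
stopB rel fence x 5.408502637306218 y from cam -83.15216966055911
```

```bash
cat >> h.py <<'E'
EX=np.array([.99337,-.11497]); EY=np.array([.11497,.99337]); TC=-36.5
def seat(s,t): return s*EX+(TC+t)*EY   # s across (seat middle 570.1), t along from cam axis
def go(x,y,z,yaw=None):
    o=bot.observe(); R=o["ee_rot"]; d=R.T@(np.array([x,y,z])-o["tool_pos"])
    yn=np.degrees(np.arctan2(R[1,1],R[0,1])); dy=0 if yaw is None else (yaw-yn+180)%360-180
    print("rz",round(-dy/60,3),"shift",np.round(d/250,4),"mm",np.round(d,1),"yaw",round(yn,2))
def st():
    o=bot.observe(); R=o["ee_rot"]; p=o["tool_pos"]; print("t",round(o["time_s"],2),"p",p.round(1),"yaw",round(np.degrees(np.arctan2(R[1,1],R[0,1])),2),"s,t",np.round([p[:2]@EX,p[:2]@EY-TC],1),"F",np.array(o["force"]).round(1),"M",np.array(o["torque"]).round(2),"open",round(o["opening"],1),"ff",round(o["finger_force"],1),"tilt",np.round(R[:2,2],4))
E
python3 -c "
from h import *
go(505.7,324.1,140,76.1)"
```

```text
rz -0.132 shift [-1.3965 -0.5411  0.4378] mm [-349.1 -135.3  109.5] yaw 68.18
```

```bash
python3 -m jog '[0,0,-0.132,-0.9,-0.35,0.2,-0.6, 0,0,-0.132,-0.9,-0.35,0.2,-0.6, 0,0,-0.132,-0.9,-0.35,0.2,-0.6, 0,0,-0.132,-0.9,-0.35,0.2,-0.6, 0,0,-0.132,-0.9,-0.35,0.2,-0.6]' 60; python3 -c "
from h import *
st();go(505.7,324.1,100,76.1);go(505.7,324.1,38,76.1)"
```

```text
time_s: 0.72
tool_pos: [410.4, 412.0, 198.6]
ee_rot: [[-0.969, 0.246, -0.002], [0.246, 0.969, -0.003], [0.001, -0.003, -1.0]]
force: [-1.0, -0.5, 1.3]
opening: 68.2
finger_force: 0.0
t 0.72 p [410.4 412.  198.6] yaw 75.77 s,t [360.3 493. ] F [-1.  -0.5  1.3] M [0.06 0.07 0.01] open 68.2 ff 0.0 tilt [-0.002  -0.0025]
rz -0.006 shift [-0.4567 -0.246   0.3945] mm [-114.2  -61.5   98.6] yaw 75.77
rz -0.006 shift [-0.457  -0.2453  0.6425] mm [-114.2  -61.3  160.6] yaw 75.77
```

```bash
python3 -m jog '[0,0,-0.006,-0.457,-0.246,0.39,-0.6, 0,0,-0.006,-0.457,-0.246,0.39,-0.6, 0,0,-0.006,-0.457,-0.246,0.39,-0.6, 0,0,-0.006,-0.457,-0.246,0.39,-0.6, 0,0,-0.006,-0.457,-0.246,0.39,-0.6]' 60 >/dev/null; python3 -c "
from h import *
st();go(505.7,324.1,38,76.1)"
```

```text
t 1.35 p [504.2 329.2 103.2] yaw 76.51 s,t [463.1 421.5] F [-0.7 -0.3  0.8] M [-0.01  0.02 -0.01] open 68.0 ff 0.0 tilt [-0.0003  0.0007]
rz 0.007 shift [-0.0105 -0.0188  0.2608] mm [-2.6 -4.7 65.2] yaw 76.51
```

```bash
python3 -m jog '[0,0,0,0,0,0.1,-0.6, 0,0,0,0,0,0.2,-0.6, 0,0,0,0,0,0.248,-0.6, 0,0,0,0,0,0.248,-0.6, 0,0,0,0,0,0.248,-0.6]' 60 >/dev/null; python3 -c "
from h import *
st();go(505.7,324.1,38,76.1)"
```

```text
t 1.98 p [505.5 329.1  42.1] yaw 76.5 s,t [464.3 421.5] F [-0.1  0.4 -0. ] M [-0.02  0.02 -0.02] open 68.2 ff 0.0 tilt [0.0019 0.0011]
rz 0.007 shift [-0.0055 -0.0193  0.0163] mm [-1.4 -4.8  4.1] yaw 76.5
```

```bash
python3 -m jog '[0,0,0.007,-0.005,-0.019,0.016,-0.6, 0,0,0.007,-0.005,-0.019,0.016,-0.6, 0,0,0.007,-0.005,-0.019,0.016,1, 0,0,0.007,-0.005,-0.019,0.016,1, 0,0,0.007,-0.005,-0.019,0.016,1, 0,0,0.007,-0.005,-0.019,0.016,1, 0,0,0.007,-0.005,-0.019,0.016,1]' 60 >/dev/null; python3 -c "
from h import *
st();go(505.7,324.1,38,76.1)"
```

```text
t 2.85 p [505.2 323.6  37.2] yaw 76.05 s,t [464.7 416. ] F [-0.4  0.9  3.1] M [ 0.07  0.07 -0.01] open 28.8 ff 61.1 tilt [0.0007 0.0005]
rz -0.001 shift [-0.0014  0.0024 -0.0032] mm [-0.3  0.6 -0.8] yaw 76.05
```

```bash
python3 -m jog '[0,0,0,0,0,-0.2,1, 0,0,0,0,0,-0.4,1, 0,0,0.15,0,0,-0.44,1, 0,0,0.33,0,0,-0.44,1, 0,0,0.5,0,0,-0.44,1, 0,0,0.67,0,0,-0.44,1, 0,0,0.8,0,0,-0.44,1, 0,0,0.9,0,0,-0.44,1, 0,0,0.9,0,0,-0.44,1, 0,0,0.9,0,0,-0.44,1]' 60 >/dev/null; python3 -c "
from h import *
T=dict(np.load('top0.npz')); print('can',ray(T,(213,144),140),'tape',ray(T,(300,148),60))
st();go(*seat(570.1,180),145,-6.6)"
```

```text
can [754.35577834 116.58801786 140.        ] tape [774.43031398 -67.83548675  60.        ]
t 4.1 p [504.4 323.  146.1] yaw 22.12 s,t [463.9 415.4] F [ 0.3 -0.1 -2.1] M [ 0.03 -0.01 -0.07] open 28.4 ff 60.6 tilt [-0.0012 -0.0006]
rz 0.479 shift [-1.0298 -0.0801  0.0047] mm [-257.4  -20.     1.2] yaw 22.12
```

```bash
python3 -m jog '[0,0,0.17,-0.2,-0.02,0,1, 0,0,0.34,-0.4,-0.04,0,1, 0,0,0.479,-0.6,-0.06,0,1, 0,0,0.479,-0.8,-0.08,0,1, 0,0,0.479,-1,-0.08,0,1, 0,0,0.479,-1,-0.08,0,1, 0,0,0.479,-1,-0.08,0,1, 0,0,0.479,-1,-0.08,0,1, 0,0,0.479,-1,-0.08,0,1]' 60 >/dev/null; python3 - <<'E'
from h import *
st();go(*seat(570.1,180),145,-6.6)
f=bot.grab_frame("top"); P=cloud(f); z=P[...,2]
S=bot.grab_frame("scene")
cv2.imwrite("pics/carry.png",np.vstack([cv2.resize(f["frame"][150:330,180:400,::-1],None,fx=1.8,fy=1.6),cv2.resize(S["frame"][110:290,150:370,::-1],None,fx=1.8,fy=1.6)]))
E
```

```text
t 5.22 p [579.7  85.1 146.7] yaw -6.59 s,t [566.1 187.7] F [ 0.  -0.1 -3.6] M [ 0.04 -0.04  0.05] open 28.4 ff 60.6 tilt [-0.0003  0.0001]
rz 0.0 shift [-0.0309  0.016   0.0069] mm [-7.7  4.   1.7] yaw -6.59
```

View pics/carry.png

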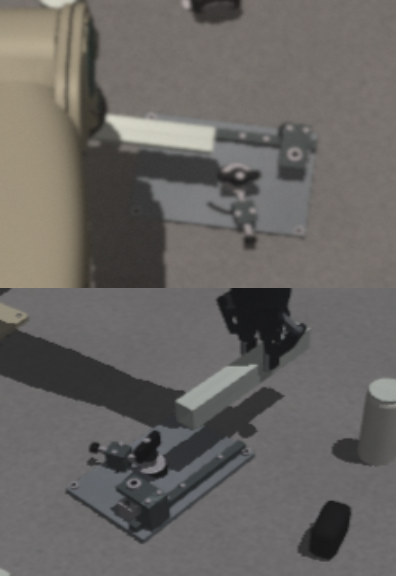

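Both views show the tube held level, front end at about (212,138) in the upper panel, aligned with the seat. I'll move to the lowering position and measure the tube against the seat with the same camera.

```bash
python3 -m jog '[0,0,0,-0.03,0.012,0.2,1, 0,0,0,-0.03,0.012,0.24,1, 0,0,0,-0.03,0.012,0.24,1, 0,0,0,-0.03,0.012,0.24,1]' 60 >/dev/null; cat > tube.py <<'E'
from h import *
st(); f=bot.grab_frame("top"); P=cloud(f); o=bot.observe(); zt=o["tool_pos"][2]+2
g=f["frame"].astype(int); m=(g.min(-1)>115)
n,l,s,c=cv2.connectedComponentsWithStats(m.astype(np.uint8))
for i in range(1,n):
    if s[i,4]<200: continue
    q=P[l==i]; 
    if abs(np.median(q[:,2])-zt)>8 or np.median(q[:,1])>200: continue
    ys,xs=np.where(l==i); w=np.array([ray(f,(u,v),zt)[:2] for u,v in zip(xs,ys)])
    k=w[abs(P[l==i][:,2]-zt)<8]; k=k if len(k)>100 else w
    S_=k@EX;T_=k@EY-TC; bins=np.arange(T_.min()+4,T_.max()-4,5)
    ed=np.array([[t,S_[(T_>t)&(T_<t+5)].max(),S_[(T_>t)&(T_<t+5)].min()] for t in bins])
    mid=ed[:,1:].mean(1); a=np.polyfit(ed[:,0],mid,1)
    print("z",np.median(q[:,2]),"front t",T_.min(),"mid s at front",np.polyval(a,T_.min()),"mean",mid.mean(),"yaw rel seat rad",a[0],"width",np.ptp(ed[:,1:],axis=1).mean())
E
python3 tube.py; python3 -c "
from h import *
go(*seat(570.1,180),52,-6.6)"
```

```text
t 5.83 p [583.6  76.6  88.4] yaw -6.68 s,t [570.9 179.7] F [ 0.2  0.4 -2.6] M [ 0.11 -0.01  0.03] open 29.1 ff 60.5 tilt [0.0027 0.0002]
rz -0.001 shift [ 0.0013 -0.0045  0.1464] mm [ 0.3 -1.1 36.6] yaw -6.68
```

```bash
cat > tube.py <<'E'
from h import *
st(); f=bot.grab_frame("top"); P=cloud(f); o=bot.observe(); zt=o["tool_pos"][2]+2
z=P[...,2]; s=P[...,0]*EX[0]+P[...,1]*EX[1]; t=P[...,0]*EY[0]+P[...,1]*EY[1]-TC
m=(abs(z-zt)<7)&(abs(s-570)<26)&(t>-20)&(t<140)&(f["frame"].min(-1)>95)
n,l,S,c=cv2.connectedComponentsWithStats(m.astype(np.uint8)); m=l==1+S[1:,4].argmax()
v,u=np.where(m); w=np.array([ray(f,(a,b),zt)[:2] for a,b in zip(u,v)]); S_=w@EX; T_=w@EY-TC
r=cv2.minAreaRect(np.c_[S_,T_].astype(np.float32)); a=np.polyfit(T_,S_,1)
print(len(u),"z",np.median(z[m]),"front t",T_.min(),"rect",r,"mid s mean",S_.mean(),"yaw rel",a[0])
E
python3 tube.py
```

```text
t 5.88 p [583.8  76.6  88.6] yaw -6.68 s,t [571.1 179.7] F [-0.1  0.4 -1.8] M [ 0.02 -0.03 -0.06] open 29.1 ff 60.5 tilt [0.0032 0.0001]
739 z 91.12768900431729 front t 31.49028035683937 rect ((572.1119384765625, 85.73210144042969), (108.4724349975586, 30.88967514038086), 89.93244171142578) mid s mean 572.2908387638723 yaw rel 0.005519480348726951
```

```bash
python3 -m jog '[0,0,0,0,-0.012,0.05,1, 0,0,0,0,-0.012,0.1,1, 0,0,0,0,-0.012,0.13,1, 0,0,0,0,-0.012,0.148,1, 0,0,0,0,-0.012,0.148,1, 0,0,0,0,-0.012,0.148,1]' 60 >/dev/null; python3 tube.py
```

```text
t 6.67 p [579.7  76.6  50. ] yaw -6.7 s,t [567.1 179.2] F [ 0.2 -0.2 -1.9] M [ 0.08 -0.05 -0.05] open 29.0 ff 60.6 tilt [0.0007 0.    ]
686 z 52.31850912053983 front t 31.1215148142459 rect ((568.087158203125, 85.61790466308594), (108.94989013671875, 30.72770881652832), 89.73490905761719) mid s mean 568.3263962015918 yaw rel 0.009556869464802015
```

```bash
for i in 1; do
python3 -m jog '[0,0,0,0,0.004,0,1, 0,0,0,0,0.006,0,1, 0,0,0,0,0.006,0,1]' >/dev/null; python3 -c "from h import *;st()"
python3 -m jog '[0,0,0,0,0.004,0,1, 0,0,0,0,0.004,0,1]' >/dev/null; python3 -c "from h import *;st()"
python3 -m jog '[0,0,0,0,0.004,0,1, 0,0,0,0,0.004,0,1]' >/dev/null; python3 -c "from h import *;st()"; done
```

```text
t 7.1 p [580.9  76.4  49.9] yaw -6.7 s,t [568.3 179.2] F [-1.3 -0.2 -2.7] M [ 0.1  -0.06  0.06] open 29.0 ff 60.6 tilt [0.0002 0.    ]
t 7.35 p [581.6  76.4  49.7] yaw -6.7 s,t [568.9 179.2] F [ 0.  -0.1 -1.4] M [ 0.15  0.13 -0.01] open 28.8 ff 60.6 tilt [-0.0005  0.0001]
t 7.6 p [581.7  76.4  49.5] yaw -6.71 s,t [569.1 179.3] F [-3.   1.3 -1.3] M [ 0.16  0.69 -0.17] open 28.9 ff 60.8 tilt [-0.0021  0.0003]
```

```bash

python3 -m jog '[0,0,-0.006,0,-0.008,0,1, 0,0,-0.006,-0.03,-0.008,-0.002,1, 0,0,-0.006,-0.06,-0.008,-0.002,1, 0,0,-0.006,-0.09,-0.008,-0.002,1, 0,0,-0.006,-0.09,-0.008,-0.002,1]' >/dev/null; python3 -c "from h import *;st()"
python3 -m jog '[0,0,0,-0.03,0,0,1, 0,0,0,-0.06,0,0,1, 0,0,0,-0.08,0,0,1, 0,0,0,-0.08,0,0,1]' >/dev/null; python3 tube.py
```

```text
t 8.22 p [578.4  53.   50.4] yaw -6.41 s,t [568.5 155.7] F [-1.4 -0.8 -2.5] M [ 0.03  0.19 -0.14] open 28.7 ff 60.6 tilt [ 0.0005 -0.0008]
t 8.72 p [576.1  33.6  50.4] yaw -6.38 s,t [568.4 136.1] F [-1.   0.5 -3.2] M [-0.04  0.08 -0.08] open 29.1 ff 60.6 tilt [ 0.0003 -0.0004]
710 z 52.598148399293564 front t -11.93817413922492 rect ((569.925537109375, 44.62605667114258), (30.733991622924805, 113.2224349975586), 0.2518638074398041) mid s mean 570.2180773029214 yaw rel 0.010315166348541314
```

```bash

python3 -m jog '[0,0,0,-0.03,0,0,1, 0,0,0,-0.06,0,0,1, 0,0,0,-0.09,0,0,1, 0,0,0,-0.12,0,0,1, 0,0,0,-0.12,0,0,1]' >/dev/null; python3 -c "from h import *;st()"
python3 -m jog '[0,0,0,-0.03,0,0,1, 0,0,0,-0.06,0,0,1, 0,0,0,-0.09,0,0,1, 0,0,0,-0.11,0,0,1, 0,0,0,-0.11,0,0,1]' >/dev/null;  python3 -c "from h import *;st()"
```

```text
t 9.4 p [572.7   3.6  50.4] yaw -6.4 s,t [568.5 105.9] F [ 0.  -0.5 -3.8] M [ 0.01  0.06 -0.04] open 28.7 ff 60.6 tilt [ 0.0002 -0.0004]
t 10.03 p [569.6 -23.5  50.3] yaw -6.38 s,t [568.5  78.7] F [-0.1  0.4 -3. ] M [-0.    0.1  -0.09] open 28.8 ff 60.6 tilt [ 0.     -0.0003]
```

```bash

python3 -m jog '[0,0,0,0,0,0.003,1, 0,0,0,0,0,0.004,1, 0,0,0,0,0,0.004,1]' 25 >/dev/null; python3 -c "from h import *;st()"
python3 -m jog '[0,0,0,-0.008,0,0,1, 0,0,0,-0.016,0,0,1, 0,0,0,-0.024,0,0,1, 0,0,0,-0.024,0,0,1]' 25 >/dev/null; python3 -c "from h import *;st()"
python3 -m jog '[0,0,0,-0.004,0,0,1, 0,0,0,-0.008,0,0,1, 0,0,0,-0.008,0,0,1]' >/dev/null; python3 -c "from h import *;st()"
python3 -m jog '[0,0,0,-0.004,0,0,1, 0,0,0,-0.008,0,0,1, 0,0,0,-0.008,0,0,1]' >/dev/null; python3 -c "from h import *;st()"
```

```text
t 10.4 p [569.6 -22.8  49.3] yaw -6.32 s,t [568.4  79.4] F [ 0.2  0.3 -1.6] M [ 0.05  0.12 -0.1 ] open 29.3 ff 60.6 tilt [-0.0001 -0.0001]
t 10.9 p [569.3 -25.3  49.7] yaw -6.25 s,t [568.4  76.8] F [-0.1 10.9  1. ] M [ 2.06  0.08 -0.26] open 29.2 ff 61.0 tilt [0.0013 0.0089]
t 11.28 p [569.2 -25.4  49.9] yaw -6.19 s,t [568.4  76.7] F [ 0.4 16.4  2.2] M [ 3.03  0.07 -0.34] open 28.4 ff 61.1 tilt [0.0018 0.0131]
t 11.65 p [569.1 -25.5  50. ] yaw -6.13 s,t [568.3  76.6] F [ 0.3 22.5  3.6] M [ 3.96  0.02 -0.42] open 28.7 ff 61.3 tilt [0.0023 0.0175]
```

```bash

python3 -m jog '[0,0,0,0.016,0,0,1, 0,0,0,0.028,0,0,1, 0,0,0,0.028,0,0,1]' 60 >/dev/null; python3 - <<'E'
from h import *
st()
S=bot.grab_frame("scene");T=bot.grab_frame("top")
np.savez("s1.npz",**S)
a=cv2.resize(S["frame"][185:265,180:280,::-1],None,fx=6,fy=6,interpolation=cv2.INTER_CUBIC)
cv2.imwrite("pics/stop.png",np.clip(a*1.5,0,255).astype(np.uint8))
E
```

```text
t 12.03 p [569.3 -25.2  49.3] yaw -6.3 s,t [568.4  77. ] F [-0.8  5.3 -0.5] M [ 0.87  0.07 -0.14] open 28.9 ff 60.7 tilt [0.0002 0.0016]
```

View pics/stop.png

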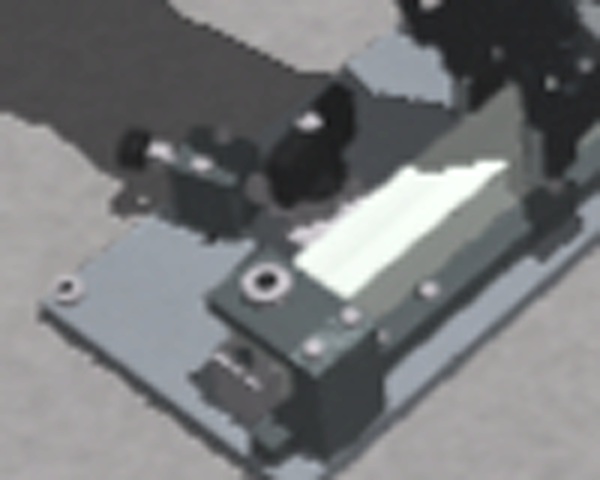

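The view shows the tube under the plate with the stop block behind it at about (240,375). I'll check with the scene depth where the stop's faces lie.

```bash
python3 - <<'E'
from h import *
S=dict(np.load("scene0.npz")); P=cloud(S); s=P[...,:2]@EX-570; t=P[...,:2]@EY-TC; z=P[...,2]
for u in range(208,238,3):
    print(u,[(v,int(round(s[v,u])),int(round(t[v,u])),int(round(z[v,u])),int(S["frame"][v,u].mean())) for v in range(238,262,2) ])
E
```

```text
208 [(238, -59, -69, 10, 99), (240, -55, -73, 10, 98), (242, -51, -77, 10, 98), (244, -46, -82, 10, 99), (246, -43, -84, 7, 100), (248, -38, -89, 8, 99), (250, -33, -93, 9, 97), (252, -28, -98, 10, 47), (254, -31, -97, -1, 77), (256, -27, -101, -1, 101), (258, -23, -105, -2, 101), (260, -18, -110, 0, 101)]
211 [(238, -54, -64, 9, 99), (240, -49, -69, 10, 99), (242, -46, -72, 8, 99), (244, -41, -77, 9, 98), (246, -37, -81, 9, 95), (248, -29, -87, 13, 78), (250, -26, -90, 12, 100), (252, -22, -94, 11, 101), (254, -19, -97, 10, 56), (256, -20, -98, 1, 53), (258, -16, -101, 0, 103), (260, -14, -104, -3, 101)]
214 [(238, -49, -59, 9, 99), (240, -43, -65, 12, 99), (242, -39, -68, 10, 99), (244, -35, -73, 10, 96), (246, -32, -76, 8, 48), (248, -25, -81, 11, 49), (250, -22, -85, 9, 48), (252, -17, -89, 11, 78), (254, -14, -93, 9, 101), (256, -8, -97, 11, 66), (258, -10, -97, 1, 52), (260, -6, -101, 1, 100)]
217 [(238, -7, -81, 62, 49), (240, -39, -59, 10, 97), (242, -14, -78, 39, 64), (244, -7, -84, 44, 95), (246, -6, -86, 39, 55), (248, -7, -86, 31, 55), (250, -8, -86, 22, 57), (252, -10, -
[... 1155 characters left out ...]
27, -80, 39, 33), (254, 27, -80, 31, 34), (256, 27, -81, 25, 32), (258, 28, -83, 20, 32), (260, 27, -83, 11, 52)]
232 [(238, 20, -60, 64, 65), (240, 27, -67, 69, 76), (242, 32, -71, 70, 128), (244, 35, -74, 69, 71), (246, 39, -78, 69, 77), (248, 40, -80, 64, 37), (250, 41, -81, 59, 34), (252, 39, -81, 49, 33), (254, 38, -81, 42, 33), (256, 35, -80, 30, 33), (258, 35, -80, 22, 34), (260, 35, -81, 17, 38)]
235 [(238, 27, -57, 67, 83), (240, 29, -60, 65, 82), (242, 34, -64, 65, 87), (244, 39, -70, 68, 74), (246, 39, -70, 60, 40), (248, 40, -72, 56, 39), (250, 41, -73, 51, 39), (252, 39, -72, 40, 40), (254, 40, -74, 36, 39), (256, 39, -74, 27, 40), (258, 40, -76, 23, 39), (260, 41, -77, 18, 44)]
```

The stop's back face is at t≈-86 and it runs forward to about -73, so the contact is the end stop. The tube is home; release and rise.

```bash

python3 -m jog '[0,0,0,0,0,0,-0.3, 0,0,0,0,0,0,-0.3, 0,0,0,0,0,0,-0.3, 0,0,0,0,0,0,-0.3]' >/dev/null; python3 -c "from h import *;st()"
python3 -m jog '[0,0,0,0,0,-0.1,-0.3, 0,0,0,0,0,-0.3,-0.3, 0,0,0,0,0,-0.36,-0.3, 0,0,0,0,0,-0.36,-0.3, 0,0,0,0,0,-0.36,-0.3]' >/dev/null; python3 - <<'E'
from h import *
st()
S=bot.grab_frame("scene");T=bot.grab_frame("top")
np.savez("s2.npz",**S); np.savez("t2.npz",**T)
# tube top from scene depth
P=cloud(S); s=P[...,:2]@EX-570; t=P[...,:2]@EY-TC; z=P[...,2]
m=(abs(z-52)<5)&(abs(s)<22)&(t>-50)&(t<180)&(S["frame"].min(-1)>95)
q=np.c_[s[m],t[m]].astype(np.float32); print(len(q),cv2.minAreaRect(q),np.percentile(q[:,1],[.5,99.5]),"yaw",np.polyfit(q[:,1],q[:,0],1))
# knob bar from scene depth
m=(z>80)&(z<95)&(abs(s+38)<30)&(abs(t)<35)&(S["frame"].max(-1)<90)
q=P[m][:,:2].astype(np.float32); print("knob",len(q),cv2.minAreaRect(q))
a=cv2.resize(S["frame"][160:270,170:310,::-1],None,fx=5,fy=5,interpolation=cv2.INTER_CUBIC); cv2.imwrite("pics/rel.png",np.clip(a*1.4,0,255).astype(np.uint8))
E
```

```text
t 12.62 p [569.5 -26.3  49.5] yaw -6.36 s,t [568.8  75.9] F [0.3 0.4 0.5] M [-0.04  0.   -0.01] open 55.6 ff 0.0 tilt [ 0.0005 -0.0005]
t 13.25 p [568.  -25.8 137.7] yaw -6.34 s,t [567.2  76.2] F [-0.   0.6 -1.4] M [ 0.05 -0.   -0.02] open 55.3 ff 0.0 tilt [-0.0028  0.0004]
677 ((-2.9757394790649414, 64.120849609375), (32.869102478027344, 205.85202026367188), 0.36596426367759705) [-36.90948921 165.52864227] yaw [-0.00448424 -1.7322007 ]
knob 80 ((523.1480102539062, -100.709716796875), (12.3223876953125, 47.728885650634766), 3.1942338943481445)
```

View pics/rel.png

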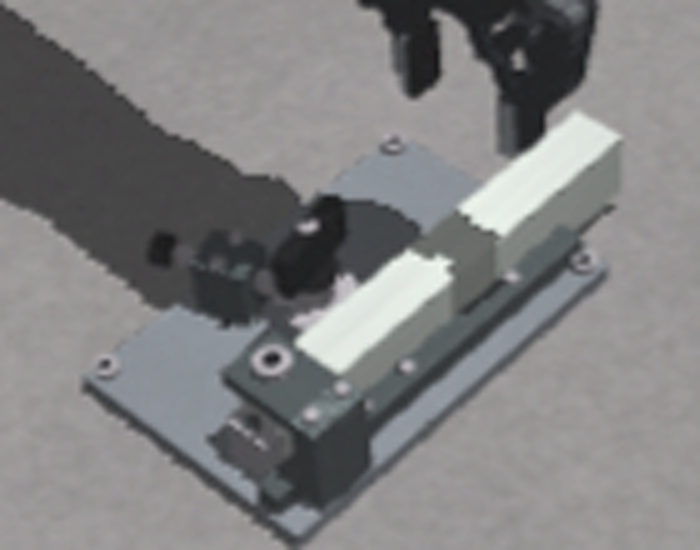

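Released and lifted clear; the tube lies in the seat under the plate at (330,340), its tail at (600,130). Next is the knob, hub at (310,225) in this crop.

```bash
python3 -c "
from h import *
go(523.4,-97.8,125,4.4)"
```

```text
rz -0.179 shift [-0.3063 -0.1445  0.0499] mm [-76.6 -36.1  12.5] yaw -6.34
```

```bash
python3 -m jog '[0,0,-0.1,-0.16,-0.08,0.02,0, 0,0,-0.179,-0.306,-0.144,0.05,0, 0,0,-0.179,-0.306,-0.144,0.05,0, 0,0,-0.179,-0.306,-0.144,0.05,0, 0,0,-0.179,-0.306,-0.144,0.05,0, 0,0,-0.179,-0.306,-0.144,0.05,0]' >/dev/null;  python3 -c "
from h import *
st();go(523.4,-97.8,79,4.4)"
```

```text
t 14.1 p [525.6 -97.3 126.9] yaw 4.46 s,t [5.333e+02 2.000e-01] F [ 0.3 -0.   0.4] M [-0.01 -0.    0.01] open 42.4 ff 0.0 tilt [ 0.0004 -0.    ]
rz 0.001 shift [-0.0012 -0.009   0.1917] mm [-0.3 -2.3 47.9] yaw 4.46
```

```bash
python3 -m jog '[0,0,0,0,-0.008,0.08,0, 0,0,0,0,-0.008,0.15,0, 0,0,0,0,-0.008,0.188,0, 0,0,0,0,-0.008,0.188,0, 0,0,0,0,-0.008,0.188,0]' >/dev/null;  python3 -c "
from h import *
st()"
python3 -m jog '[0,0,0,0,0,0,0.3, 0,0,0,0,0,0,0.6, 0,0,0,0,0,0,0.8, 0,0,0,0,0,0,1, 0,0,0,0,0,0,1, 0,0,0,0,0,0,1]' 40 >/dev/null;  python3 -c "
from h import *
st()"
```

```text
t 14.72 p [523.5 -98.2  80.2] yaw 4.4 s,t [531.4  -0.9] F [ 0.7  0.4 -0.2] M [-0.   -0.02  0.01] open 42.4 ff 0.0 tilt [ 0.0007 -0.0002]
t 15.47 p [523.8 -98.2  80.4] yaw 4.41 s,t [531.6  -0.9] F [0.8 1.1 4.5] M [ 0.1  -0.11  0.06] open 11.1 ff 42.1 tilt [ 0.0014 -0.0002]
```

```bash
cat > chk.py <<'E'
import sys,os
from h import *
S=bot.grab_frame("scene"); g=cv2.cvtColor(S["frame"],cv2.COLOR_RGB2GRAY).astype(np.float32)
cap=np.array([439.5,-115.5,36.]); ax=np.array([523.5,-97.8,36.])-cap; ax/=np.linalg.norm(ax)
c=pix(S,cap); d=(pix(S,cap+6.7*ax)-c)/6.7
x0,y0=np.round(c).astype(int); p=g[y0-14:y0+15,x0-14:x0+15]; U=cv2.resize(p,None,fx=8,fy=8,interpolation=cv2.INTER_CUBIC)
if not os.path.exists("ref.npy"): np.save("ref.npy",U); cv2.imwrite("pics/cap.png",U)
r=np.load("ref.npy")[60:172,60:172]; R=cv2.matchTemplate(U,r,cv2.TM_CCOEFF_NORMED); _,v,_,l=cv2.minMaxLoc(R)
sh=(np.array(l)-60)/8; k=sh@d/(d@d); st(); print("  plunger px",sh,"score %.2f"%v,"stroke mm %.1f"%k,"d/mm",d.round(2))
o=bot.observe(); F=np.linalg.norm(o["force"][:2])
sys.exit(1 if (k>3 or abs(o["torque"][2])>.6 or F>15) else 0)
E
python3 chk.py
python3 -m jog '[0,0,0.05,0,0,0,1, 0,0,0.1,0,0,0,1, 0,0,0.15,0,0,0,1, 0,0,0.2,0,0,0,1, 0,0,0.2,0,0,0,1]' >/dev/null; python3 chk.py && 
python3 -m jog '[0,0,0.05,0,0,0,1, 0,0,0.1,0,0,0,1, 0,0,0.15,0,0,0,1, 0,0,0.18,0,0,0,1, 0,0,0.18,0,0,0,1]' >/dev/null && python3 chk.py
```

```text
t 15.53 p [523.8 -98.2  80.4] yaw 4.41 s,t [531.6  -0.8] F [ 0.6 -0.1  5.3] M [ 0.16 -0.14  0.04] open 11.0 ff 42.2 tilt [ 0.0014 -0.0002]
  plunger px [0. 0.] score 1.00 stroke mm 0.0 d/mm [0.36 0.11]
t 16.2 p [523.6 -98.2  80.4] yaw -7.62 s,t [531.4  -0.9] F [0.8 0.6 5.4] M [ 0.09 -0.06 -0.07] open 11.4 ff 42.2 tilt [ 0.001  -0.0002]
  plunger px [0. 0.] score 1.00 stroke mm 0.0 d/mm [0.36 0.11]
t 16.88 p [523.4 -98.2  80.4] yaw -18.41 s,t [531.2  -0.9] F [-0.2  0.3  5.6] M [ 0.16  0.04 -0.02] open 11.0 ff 42.3 tilt [ 0.0007 -0.0002]
  plunger px [0. 0.] score 1.00 stroke mm 0.0 d/mm [0.36 0.11][ WARN:0@1.598] global loadsave.cpp:1063 imwrite_ Unsupported depth image for selected encoder is fallbacked to CV_8U.
```

View pics/cap.png

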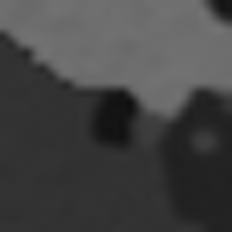

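The crop shows the cap at (115,115), with the static block and shadow edge around it; I'll track the cap's own dark pixels rather than the whole patch.

```bash
cat > chk.py <<'E'
import sys
from h import *
def cen(U):
    w=np.clip(34-U[80:160,80:158],0,None); y,x=np.mgrid[0:80,0:78]; return np.array([(w*x).sum(),(w*y).sum()])/w.sum()/8, w.sum()/1000
S=bot.grab_frame("scene"); g=cv2.cvtColor(S["frame"],cv2.COLOR_RGB2GRAY).astype(np.float32)
c=np.round(pix(S,[439.5,-115.5,36.])).astype(int)
U=cv2.resize(g[c[1]-14:c[1]+15,c[0]-14:c[0]+15],None,fx=8,fy=8,interpolation=cv2.INTER_CUBIC); np.save("last.npy",U)
a,wa=cen(np.load("ref.npy")); b,wb=cen(U); k=(b-a)@[.36,.11]/(.36**2+.11**2)
st(); print("  cap shift px",(b-a).round(2),"stroke mm %.1f"%k,"dark",wa.round(1),wb.round(1))
o=bot.observe(); F=np.linalg.norm(o["force"][:2])
sys.exit(1 if (k>2.5 or abs(o["torque"][2])>.6 or F>15) else 0)
E
python3 chk.py &&
python3 -m jog '[0,0,0.03,0,0,0,1, 0,0,0.06,0,0,0,1, 0,0,0.06,0,0,0,1]' >/dev/null && python3 chk.py &&
python3 -m jog '[0,0,0.02,0,0,0,1, 0,0,0.04,0,0,0,1, 0,0,0.04,0,0,0,1]' >/dev/null && python3 chk.py
```

```text
t 16.93 p [523.4 -98.2  80.4] yaw -18.41 s,t [531.2  -0.9] F [0.  0.5 5.4] M [ 0.12  0.02 -0.06] open 11.5 ff 42.3 tilt [ 0.0007 -0.0001]
  cap shift px [ 0.01 -0.02] stroke mm 0.0 dark 19.4 18.7
t 17.35 p [523.4 -98.2  80.4] yaw -22.01 s,t [531.2  -0.9] F [-0.3  0.5  5.4] M [ 0.17  0.06 -0.05] open 10.9 ff 42.3 tilt [ 0.0007 -0.0002]
  cap shift px [0.03 0.02] stroke mm 0.1 dark 19.4 18.8
t 17.77 p [523.4 -98.2  80.4] yaw -24.4 s,t [531.2  -0.9] F [-0.   1.5  6.5] M [ 0.11 -0.   -0.03] open 11.2 ff 42.3 tilt [ 0.0006 -0.0001]
  cap shift px [0.01 0.02] stroke mm 0.1 dark 19.4 18.4
```

```bash

python3 -m jog '[0,0,0.017,0,0,0,1, 0,0,0.034,0,0,0,1, 0,0,0.034,0,0,0,1]' >/dev/null && python3 chk.py &&
python3 -m jog '[0,0,0.017,0,0,0,1, 0,0,0.034,0,0,0,1, 0,0,0.034,0,0,0,1]' >/dev/null && python3 chk.py &&
python3 -m jog '[0,0,0.017,0,0,0,1, 0,0,0.034,0,0,0,1, 0,0,0.034,0,0,0,1]' >/dev/null && python3 chk.py &&
python3 -m jog '[0,0,0.017,0,0,0,1, 0,0,0.034,0,0,0,1, 0,0,0.034,0,0,0,1]' >/dev/null && python3 chk.py &&
python3 -m jog '[0,0,0.017,0,0,0,1, 0,0,0.034,0,0,0,1, 0,0,0.034,0,0,0,1]' >/dev/null && python3 chk.py &&
python3 -m jog '[0,0,0.017,0,0,0,1, 0,0,0.034,0,0,0,1, 0,0,0.034,0,0,0,1]' >/dev/null && python3 chk.py
```

```text
t 18.2 p [523.3 -98.1  80.3] yaw -26.44 s,t [531.1  -0.8] F [-0.4  0.4  5.9] M [ 0.17  0.07 -0.04] open 11.1 ff 42.3 tilt [ 0.0005 -0.0001]
  cap shift px [ 0.02 -0.01] stroke mm 0.1 dark 19.4 18.8
t 18.62 p [523.3 -98.1  80.4] yaw -28.48 s,t [531.1  -0.8] F [-0.8  0.9  6.2] M [0.13 0.11 0.02] open 11.0 ff 42.3 tilt [ 0.0005 -0.0001]
  cap shift px [ 0.05 -0.  ] stroke mm 0.1 dark 19.4 17.8
t 19.05 p [523.2 -98.1  80.3] yaw -30.51 s,t [531.   -0.8] F [0.1 0.8 6.1] M [0.15 0.1  0.07] open 11.5 ff 42.3 tilt [ 0.0004 -0.    ]
  cap shift px [0.03 0.02] stroke mm 0.1 dark 19.4 18.4
t 19.48 p [523.2 -98.1  80.4] yaw -32.54 s,t [531.   -0.8] F [-0.4  0.3  5.3] M [0.17 0.12 0.07] open 11.3 ff 42.4 tilt [ 0.0004 -0.0001]
  cap shift px [0.1  0.04] stroke mm 0.3 dark 19.4 18.0
t 19.9 p [523.2 -98.1  80.4] yaw -34.58 s,t [531.   -0.8] F [-1.3  1.3  5.5] M [0.2  0.14 0.07] open 11.2 ff 42.4 tilt [0.0003 0.0001]
  cap shift px [0.24 0.1 ] stroke mm 0.7 dark 19.4 18.2
t 20.32 p [523.1 -98.   80.4] yaw -36.62 s,t [530.9  -0.7] F [-0.6  0.7  6. ] M [0.15 0.11 0.03] open 11.3 ff 42.4 tilt [0.0002 0.0001]
  cap shift px [0.41 0.1 ] stroke mm 1.1 dark 19.4 17.7
```

```bash

python3 -m jog '[0,0,0.012,0,0,0,1, 0,0,0.025,0,0,0,1, 0,0,0.025,0,0,0,1]' >/dev/null && python3 chk.py &&
python3 -m jog '[0,0,0.012,0,0,0,1, 0,0,0.025,0,0,0,1, 0,0,0.025,0,0,0,1]' >/dev/null && python3 chk.py
python3 -c "
import numpy as np,cv2
cv2.imwrite('pics/cap2.png',np.clip(np.hstack([np.load('ref.npy'),np.load('last.npy')])*2,0,255).astype(np.uint8))"
```

```text
t 20.75 p [523.1 -98.   80.4] yaw -38.12 s,t [530.9  -0.7] F [-0.4  0.1  7.1] M [0.2  0.17 0.08] open 11.4 ff 42.4 tilt [0.0002 0.0001]
  cap shift px [0.82 0.28] stroke mm 2.3 dark 19.4 18.0
t 21.18 p [523.1 -98.   80.4] yaw -39.61 s,t [530.9  -0.7] F [-0.7  0.7  6.9] M [0.18 0.17 0.12] open 11.3 ff 42.4 tilt [0.0001 0.0002]
  cap shift px [1.03 0.35] stroke mm 2.9 dark 19.4 18.2
```

View pics/cap2.png

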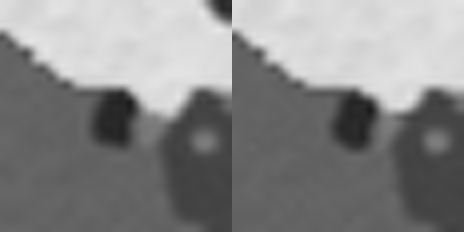

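The cap has really moved in by about 1 px (123 vs 115 in the 8× patch), so the nose is going down a lead-in ramp. Continue in small steps until the full drop.

```bash
sed -i 's/k>2.5/k>5.2/; s/)>.6/)>.45/' chk.py
python3 -m jog '[0,0,0.012,0,0,0,1, 0,0,0.025,0,0,0,1, 0,0,0.025,0,0,0,1]' >/dev/null && python3 chk.py &&
python3 -m jog '[0,0,0.012,0,0,0,1, 0,0,0.025,0,0,0,1, 0,0,0.025,0,0,0,1]' >/dev/null && python3 chk.py &&
python3 -m jog '[0,0,0.012,0,0,0,1, 0,0,0.025,0,0,0,1, 0,0,0.025,0,0,0,1]' >/dev/null && python3 chk.py &&
python3 -m jog '[0,0,0.012,0,0,0,1, 0,0,0.025,0,0,0,1, 0,0,0.025,0,0,0,1]' >/dev/null && python3 chk.py
```

```text
t 21.6 p [523.1 -98.   80.4] yaw -41.11 s,t [530.9  -0.7] F [-0.5  0.5  6.9] M [0.2  0.14 0.09] open 11.2 ff 42.4 tilt [0.0002 0.0001]
  cap shift px [2.37 0.83] stroke mm 6.7 dark 19.4 17.2
```

Stroke 6.7 mm: the plunger has dropped. Let go and rise.

```bash

python3 -m jog '[0,0,0,0,0,0,0.4, 0,0,0,0,0,0,0.4, 0,0,0,0,0,0,0.4, 0,0,0,0,0,0,0.4]' >/dev/null; python3 chk.py
python3 -m jog '[0,0,0,0,0,-0.08,0.4, 0,0,0,0,0,-0.25,0.4, 0,0,0,0,0,-0.4,0.4, 0,0,0,0,0,-0.5,0.4, 0,0,0,0,0,-0.5,0.4, 0,0,0,0,0,-0.5,0.4]' >/dev/null; python3 chk.py; python3 - <<'E'
from h import *
S=bot.grab_frame("scene"); A=dict(np.load("scene0.npz"))
P=cloud(S); s=P[...,:2]@EX-570; t=P[...,:2]@EY-TC; z=P[...,2]
m=(abs(z-52)<5)&(abs(s)<22)&(t>-50)&(t<180)&(S["frame"].min(-1)>85)
q=np.c_[s[m],t[m]].astype(np.float32); print(len(q),cv2.minAreaRect(q),np.percentile(q[:,1],[.5,99.5]),"yaw",np.polyfit(q[:,1],q[:,0],1))
a=cv2.resize(S["frame"][130:270,170:310,::-1],None,fx=4,fy=4,interpolation=cv2.INTER_CUBIC); cv2.imwrite("pics/end.png",np.clip(a*1.4,0,255).astype(np.uint8))
E
```

```text
t 22.15 p [522.9 -98.1  79.6] yaw -41.14 s,t [530.7  -0.8] F [0.4 0.2 0.2] M [-0.03  0.04  0.05] open 25.6 ff 0.0 tilt [-0.0004  0.0001]
  cap shift px [2.36 0.84] stroke mm 6.6 dark 19.4 17.4
t 22.95 p [522.1 -97.8 203.3] yaw -41.14 s,t [529.8  -0.6] F [-0.2  0.1 -0.8] M [-0.02  0.01 -0.02] open 25.5 ff 0.0 tilt [-0.0025  0.0008]
  cap shift px [2.44 0.72] stroke mm 6.8 dark 19.4 16.4
811 ((-1.9578256607055664, 64.1605224609375), (33.3824348449707, 207.35089111328125), 0.5185416340827942) [-37.01187458 165.38019562] yaw [-0.00325067 -1.38297818]
```

View pics/end.png

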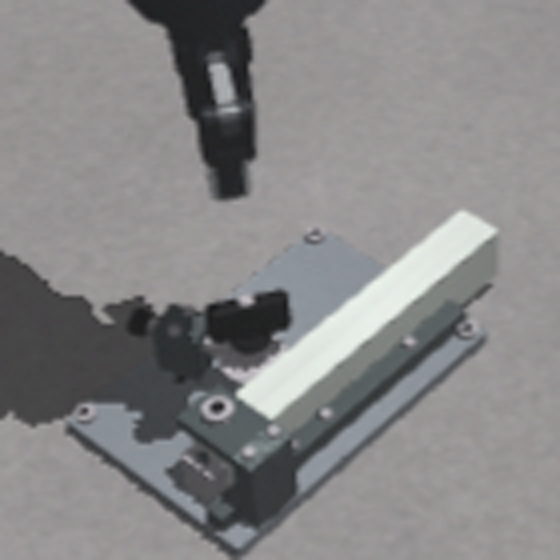

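The knob (248,312) is turned, the cap (140,318) is in, the tube lies along the fence with its tail at (480,225), and the gripper is clear above.

```bash
python3 -c "
from h import *
print(bot.sign_off())"
```

```text
the job is handed in; nothing more can be done
None
```

The job is handed in, but no verdict came back: by my own measurements the tube is against the fence and was home on the end stop, the plunger dropped 6.7 mm into the notch after about 0.79 rad of turn, the gripper is clear, and the bystanders were not approached; I could not read the cam's force on the tube.

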